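# Slide the loose tiles back into the iron rest

### The arm

A 6-joint arm with a two-finger parallel gripper is mounted at the origin on the work surface. World frame = base frame: x ahead of the robot, y to its left, z up, the work surface at z = 0. Lengths are in m, angles in degrees, forces in N, time in s.
With the tool pointing down it reaches from about 0.25 to 0.775 m from the base axis. Payload 4 kg.
Tool frame: the origin (TCP) lies at the centre of the arm's flange, where the gripper is bolted on; the fingertips stand 199 mm ahead of it and the grasp point (between the pads) lies 180 mm ahead of it; z points along the fingers, y is the line along which they close (so a half turn about z gives the same grasp; the last joint's range is limited). The gripper opens to 94 mm and grips with 3 to 60 N. Pads are 16 mm wide; open, the fingers measure 119 mm over their backs; the gripper's body (75 mm by 177 mm) begins 78 mm behind the grasp point.
Start: joints at [63.593, 4.996, 78.535, -0, 96.463, -5.907], TCP at [0.193, 0.515, 0.405] pointing down, gripper open.
Joint ranges: [-177.83, 177.83], [-43.37, 116.18], [15.69, 146.23], [-61.86, 241.86], [9.47, 152.12], [-147.06, 147.06]. Speed limits (degrees/s): [159.86, 159.86, 180, 180, 180, 180].

### API

Orientations are given as [roll, pitch, yaw] about the fixed x, y, z axes, in that order (R = Rz(yaw) Ry(pitch) Rx(roll)).
In Python, from plant import * gives the robot as it stands.
- The arm moves only by the shell command python3 -m crank 'ROWS' [OPENING] [FORCE]. ROWS is JSON, a list of rows, each a list of 4 numbers: the shift along the tool's x, y, z normalised to -1 to 1, where 1 is 500 mm, then the turn about the tool's z normalised to -1 to 1, where 1 is 360 degrees. A call has 1 to 20 rows; each row is the pose to reach, as a shift and turn from the pose commanded when the call began, along the tool's axes at that moment, turning the shorter way round; what a row does not reach only later rows make up. A row lasts 1/12 s, in which the tool goes at most 41.7 mm and 7.16 degrees, less where a joint would pass 70% of its speed; a pose out of reach is approached as far as the arm can. A call with a number of a shift or a turn outside -1 to 1 is refused whole. A call with a gripper value outside its range is refused whole. OPENING is the gripper's target within -1 to 1 (fully open at 1, half-way at 0, shut at -1), set as the call begins (- or left out, the last holds). The fingers move at their own pace and stop on an object; FORCE is the grip in N (left out, the last holds). Time passes only in rows, so rows that repeat a pose let the fingers close. It gives the time, the measured TCP pose, the force, the opening and the grip force at its end, in the units of the state.
- read_state(): the state, without advancing time (a new reading comes with each control period).
- grab_frame(name): name is "scene" or "top" or "wrist"; returns a dict with "img" (400x640x3 uint8, red, green, blue), "fovy" (degrees; the focal length in pixels is half the picture's height over the tangent of half this angle, whatever the lens; pixels are square), "cx", "cy" (the principal point, pixels), "eye" and "orientation" of the camera in the world. Camera axes: x right, y up, looking along -z (the intrinsics and any distortion apply to the point x, -y, -z); pixel columns grow to the right and rows downward; lengths in m; the calibration is good to about 2 mm. The wrist camera is an equidistant fisheye: a pixel r from the principal point sees the ray r / f radians off the axis. A picture is of the moment at which its call begins. There is no depth.
- sign_off(): hands the job in; it is judged then, once.
Trained networks look in the newest picture that a camera, given by its name, has taken for a name from the list of things; names that differ only in an ending like _2 or _b are one class to them, and where a whole thing is asked for, a point or a joint stands for the part that bears it (a point fixed in the world has none). Each returns a list of dicts, best first, with "conf" (0 to 1); they miss things now and then, are a little off and sometimes report something else, mostly with a low value. They report only what shows in the picture. A call takes as long as a camera call. They do not tell look-alikes from the thing itself.
- spot_in(camera, query): "pixel" ([row, column] in pixels, amid what is visible of it).
- cut_out(camera, query): "mask" (400x640 bool, what is visible of it) and "pixel" ([row, column] in pixels, amid what is visible of it).
- spot_point(camera, query): "pixel" ([row, column] in pixels: a listed point, or the origin of a listed thing).
The state is a dict: "time": time; "joint_positions": joint angles; "qd": joint speeds; "effort": joint torques, N m; "tool_pos": TCP position; "ee_rot": TCP orientation; "force": force on the tool from outside, world axes, zero at the start; "moment": the same for the moment, N m; "gripper_width": finger opening in m; "gripper_force": force on a finger pad.
Only numpy, scipy, OpenCV 4.12 (cv2) and the standard library are available. Lean on these libraries where they do the work, as an engineer would, in place of code of your own. Each camera call takes 0.05 s, during which the arm holds its last target. There are 200 camera calls.

### The job

Two grey tiles have come out of the interlocking panel of the wooden iron rest. Slide each one across the board, turning it until its tab and notch match the gap of its own length, so that it drops in flush; do not pick the tiles up off the board, and leave the other things on the shelf where they are.

Things in the scene. Friction and masses are not known exactly. Their poses are not given: they have to be found in the camera images.
- tile_a_mid (a point): Middle of the longer loose grey tile, half-way up (4 mm below its top), z up. Tile 8 mm thick: rectangle 84 mm long (its y) by 48 mm wide (its x), a square tab 20 mm wide sticking out 10 mm from its +x side (tab middle y = +22 mm), a square notch 22.4 mm wide, 10 mm deep, in its -x side (notch middle y = -22 mm)
- tile_a: The longer tile: glazed stoneware, about 80 g, rough unglazed top, smooth underside; origin under its middle, axes as for its middle. Starts flat on the deck left or right of the panel, turned up to 1.3 rad from its gap's axes. Its underside slides easily on the deck (friction 0.3), its top drags with fingertips pressed on it (friction 1) with 3 to 20 N, not quite without slip
- tile_b_mid (a point): Middle of the shorter loose grey tile, half-way up (4 mm below its top), z up. Tile 8 mm thick: rectangle 72 mm long (its y) by 48 mm wide (its x), a square tab 20 mm wide sticking out 10 mm from its +x side (tab middle y = +12 mm), a square notch 22.4 mm wide, 10 mm deep, in its -x side (notch middle y = -18 mm)
- tile_b: The shorter tile: glazed stoneware, about 70 g, rough unglazed top, smooth underside; origin under its middle, axes as for its middle. Starts flat on the deck left or right of the panel, turned up to 1.3 rad from its gap's axes. Its underside slides easily on the deck (friction 0.3), its top drags with fingertips pressed on it (friction 1) with 3 to 20 N, not quite without slip
- gap_a (a point): Where the longer tile's middle and axes lie once it is home (4 mm below the deck), in the gap made for it, the one far from the robot: 8 mm deep, 1.2 mm wider than the tile all round, slot for the tab on its +x side at y = +22 mm, fixed tooth for the notch on its -x side at y = -22 mm
- gap_b (a point): Where the shorter tile's middle and axes lie once it is home (4 mm below the deck), in the gap made for it, the one near the robot: 8 mm deep, 1.2 mm wider than the tile all round, slot for the tab on its +x side at y = +12 mm, fixed tooth for the notch on its -x side at y = -18 mm
- iron_rest: The fixed iron rest: wooden board 210 mm (x) by 360 mm (y), origin under its centre. Flat deck 18 mm above the shelf, with an 8 mm wide rim standing 6 mm above it all round. A panel of grey tiles, 166 (x) by 110 mm (y), lies in the middle, flush with the deck, with two open gaps with a black floor; 117 mm of free deck on its +y and -y sides, from which the way along y into either gap is free; an end of a tile that dips in early can catch on the tooth
- lint_brush: Bystander: wooden lint brush 200 mm long and 44 mm wide lying beyond the board's far edge, origin on its underside
- jar_lid: Bystander: round aluminium jar lid, 68 mm across, 16 mm high, between the robot and the board, origin at its underside
- tape_measure: Bystander: white square tape measure, 56 mm, 28 mm high, close to the board's left end, origin at its underside
- spool: Bystander: wooden spool 34 mm across, 40 mm high, standing close to the board's right end, origin at its underside
- button_dish: Bystander: white ceramic dish of buttons, 120 mm across, 32 mm high, at the right, origin at its underside
- glass_jar: Bystander: open glass jar, 84 mm across, 110 mm high, at the left, origin at its underside
- spray_bottle: Bystander: blue spray bottle with a white trigger head, 72 mm across, 200 mm high, at the far right, origin at its underside
There are look-alikes about, which are no part of the job. What is shaped like the tile_a but blue or yellow is not meant.

How it is judged (in metres and radians):
At the end, for the whole second after the job is handed in: Both tiles lie at rest in their own gaps: middle within 3.5 mm of the gap's point, top no more than 1.8 mm proud of the deck, tilt under 0.04 rad, turned to within 0.07 rad of the gap (horizontal distance between tile_a_mid and gap_a below 0.0035 m and z of tile_a_mid in the frame of gap_a below 0.0018 m and angle between each of tile_a_mid, tile_b_mid's own z axis and vertical below 0.04 rad and angle between the x axis of tile_a_mid and the x axis of gap_a, either way round below 0.07 rad and linear speed of each of tile_a, tile_b below 0.02 m/s and horizontal distance between tile_b_mid and gap_b below 0.0035 m and z of tile_b_mid in the frame of gap_b below 0.0018 m and angle between the x axis of tile_b_mid and the x axis of gap_b, either way round below 0.07 rad); the robot touches nothing.
It fails at once if the longer tile is picked up: its middle rises more than 12 mm above where it lies on the deck (z of tile_a_mid in the frame of iron_rest above 0.034 m).
It fails at once if the shorter tile is picked up: its middle rises more than 12 mm above where it lies on the deck (z of tile_b_mid in the frame of iron_rest above 0.034 m).
It fails at once if a bystander (lint brush, jar lid, tape measure, spool, button dish, glass jar, spray bottle) is moved more than 25 mm or knocked over (distance of any of lint_brush, jar_lid, tape_measure, spool, button_dish, glass_jar, spray_bottle from where it was at the start of the episode above 0.025 m or angle between any of lint_brush, jar_lid, tape_measure, spool, button_dish, glass_jar, spray_bottle's own z axis and vertical above 0.5 rad).
It also fails if it takes over 72 s, if anything falls off the work surface, if the arm or the gripper's body presses on something with over 40 N, if the wrist force passes 120 N, or if a joint passes its speed limit or range.

## Working session

There is one attempt and no reset: what is moved stays moved. The work goes in short steps, Python scripts to look and compute and a shell command to move; the robot and the scene stay as the last step left them, time stands still between calls to the robot, and variables do not carry over. Pictures are saved under pics/ and viewed, at most 10 in all, crops included, and the job is handed in when it is done.

```bash
ls; mkdir -p pics; python3 - <<'E'
from plant import *
import cv2
s=read_state(); print(s)
for n in ("scene","top"):
    f=grab_frame(n); cv2.imwrite(f"pics/{n}0.png",f["img"][:,:,::-1]); print(n,{k:v for k,v in f.items() if k!="img"})
    for q in ("tile_a","tile_b","gap_a","gap_b","tile_a_mid","tile_b_mid","iron_rest"):
        print(q,[(d["pixel"],round(d["conf"],2)) for d in spot_point(n,q)])
E
```

```text
pics
{'time': 0.0, 'joint_positions': array([ 6.35930437e+01,  5.03742505e+00,  7.86245342e+01,  3.34346893e-04,
        9.64632144e+01, -5.90760317e+00]), 'qd': array([ 0.0637259 , -0.11506   ,  0.10809758, -0.04600925,  0.0509141 ,
       -0.002425  ]), 'effort': array([-1.01247748e-03, -3.40198588e+01, -3.02425110e+01,  7.17206905e-02,
        3.34200100e-02, -1.81768596e-04]), 'tool_pos': array([0.19256039, 0.51505838, 0.40352164]), 'ee_rot': array([-1.79875525e+02, -1.32139722e-02,  1.59500670e+02]), 'force': array([ 0.47436695,  0.53461838, -0.46178017]), 'moment': array([0.01788147, 0.01828171, 0.01059117]), 'gripper_force': 0.0, 'gripper_width': 0.09400662873310726}
scene {'fovy': 50.03464609038075, 'cx': 324.74212248278815, 'cy': 200.26788885383152, 'eye': array([ 1.17864844, -0.67408657,  0.84311201]), 'orientation': array([49.54838587,  0.27098302, 41.8966688 ])}
tile_a [([241.2, 230.8], 0.74), ([239.6, 309.8], 0.73), ([298.2, 295.8], 0.72), ([234.9, 312.3], 0.7), ([192.5, 359.6], 0.55)]
tile_b [([241.2, 230.8], 0.74), ([239.6, 309.8], 0.73), ([298.2, 295.8], 0.72), ([234.
[... 519 characters left out ...]
([152.6, 423.0], 0.9), ([190.8, 295.2], 0.71), ([244.4, 333.3], 0.67), ([185.8, 294.5], 0.65), ([190.4, 371.4], 0.56)]
tile_b [([241.1, 420.5], 0.91), ([152.6, 423.0], 0.9), ([190.8, 295.2], 0.71), ([244.4, 333.3], 0.67), ([185.8, 294.5], 0.65), ([190.4, 371.4], 0.56)]
gap_a [([205.8, 338.0], 0.7), ([181.1, 330.8], 0.66), ([190.2, 368.1], 0.66), ([180.1, 207.4], 0.45), ([243.6, 335.6], 0.37)]
gap_b [([205.8, 338.0], 0.7), ([181.1, 330.8], 0.66), ([190.2, 368.1], 0.66), ([180.1, 207.4], 0.45), ([243.6, 335.6], 0.37)]
tile_a_mid [([156.8, 423.5], 0.84), ([243.2, 424.5], 0.69), ([188.4, 369.4], 0.56), ([206.3, 405.0], 0.33)]
tile_b_mid [([188.6, 296.0], 0.82)]
iron_rest [([196.2, 333.5], 0.78)]
```

```bash
python3 -c "
import cv2
i=cv2.imread('pics/top0.png'); cv2.imwrite('pics/top0c.png',cv2.resize(i[110:290,220:460],None,fx=3.2,fy=3.2,interpolation=cv2.INTER_CUBIC))"
```

```text
(no output)
```

View pics/top0.png

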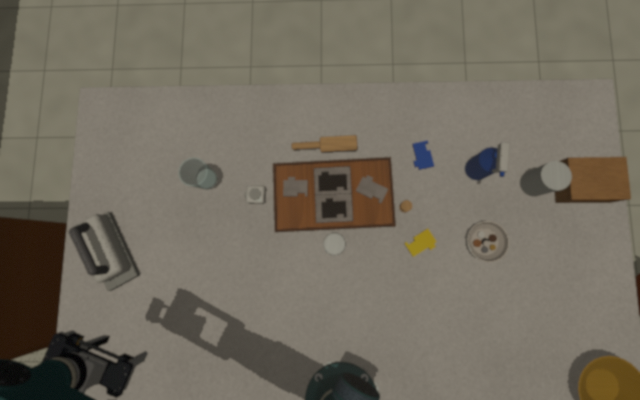

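View pics/top0c.png

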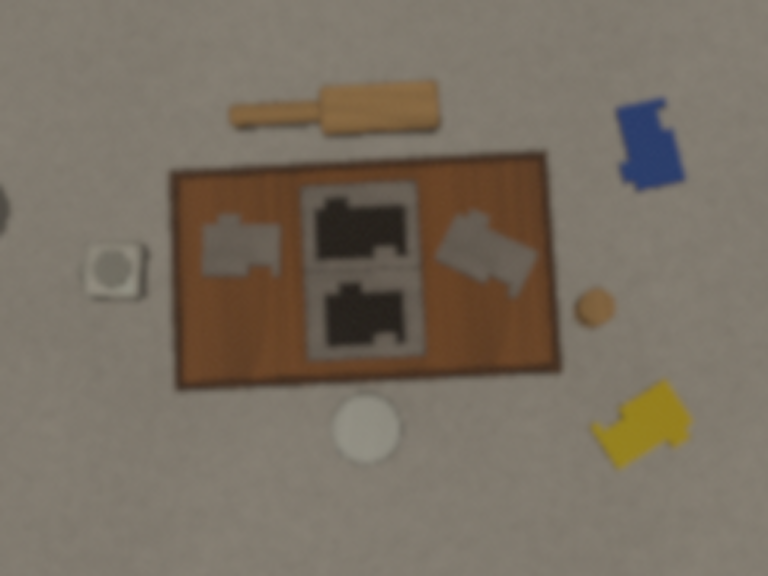

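The board lies at about (335,195). The grey tiles are at (295,187), on the left, and (373,188), on the right. The blue shape at (423,155) and the yellow one at (421,242) are look-alikes lying off the board. The near gap is at (335,208) and the far gap at (332,182). I'll fit the outlines to check which tile is longer and get the poses.

```bash
cat > h.py <<'E'
from plant import *
import cv2, numpy as np
from scipy.spatial.transform import Rotation as Ro
from scipy.optimize import minimize
PX=0.0005
def project(f,P,wrist=False):
    R=Ro.from_euler('xyz',f["orientation"],degrees=True).as_matrix()
    p=(P-f["eye"])@R; x,y,z=p[...,0],-p[...,1],-p[...,2]
    F=200/np.tan(np.radians(f["fovy"]/2)); rho=np.hypot(x,y)
    s=F*np.arctan2(rho,z)/np.maximum(rho,1e-9) if wrist else F/z
    return f["cx"]+s*x, f["cy"]+s*y
def rect(f,z,c,half=(.12,.2),wrist=False):
    # map: row -> -x world, col -> -y world (like top camera)
    xs=c[0]+half[0]-PX*np.arange(int(2*half[0]/PX)); ys=c[1]+half[1]-PX*np.arange(int(2*half[1]/PX))
    X,Y=np.meshgrid(xs,ys,indexing='ij'); u,v=project(f,np.stack([X,Y,np.full_like(X,z)],-1),wrist)
    return cv2.remap(f["img"],u.astype(np.float32),v.astype(np.float32),cv2.INTER_LINEAR)
def poly(L,yt,yn,gap):
    g=.0012 if gap else 0; a=.024+g; b=L/2+g; t=.01+g; n=.01 if gap else .0112
    q=.01+t*0+(.0012 if gap else 0)
    return np.array([[a,-b],[a,yt-q],[a+.01,yt-q],[a+.01,yt+q],[a,yt+q],[a,b],[-a,b],[-a,yn+n],[-a+.01,yn+n],[-a+.01,yn-n],[-a,yn-n],[-a,-b]])
SH={'a':(.084,.022,-.022),'b':(.072,.012,-.018)}
def draw(shape,p,c,half):
    co,si=np.cos(p[2]),np.sin(p[2]); w=shape@np.array([[co,si],[-si,co]])+p[:2]
    pt=np.stack([(c[1]+half[1]-w[:,1])/PX,(c[0]+half[0]-w[:,0])/PX],1)
    m=np.zeros((int(2*half[0]/PX),int(2*half[1]/PX)),np.float32)
    cv2.fillPoly(m,[np.round(pt*16).astype(np.int32)],1,shift=4); return m
def fit(f,kind,gap,p0,z,wrist=False,sig=5,n=3):
    c=np.array(p0[:2]); half=(.062,.062)
    I=rect(f,z,c,half,wrist).astype(np.float32)
    ch=I.sum(2)/3 if gap else (I[...,0]-I[...,2])/(I.sum(2)/3+5)
    S=cv2.GaussianBlur
    shape=poly(*SH[kind],gap)
    def cost(q):
        p=c[0]+q[0]/1e3,c[1]+q[1]/1e3,q[2]/50
        m=S(draw(shape,p,c,half),(0,0),sig); ring=S(draw(shape*1.0,p,c,half),(0,0),24)
        w=(ring>.12).astype(np.float32)
        A=np.stack([m[w>0],np.ones(int(w.sum()))],1); y=ch[w>0]
        s,res,_,_=np.linalg.lstsq(A,y,rcond=None)
        return float((res[0] if len(res) else 1e9)/ (y.var()*len(y)))
    best=None
    for da in np.linspace(-.25,.25,n) if n>1 else [0]:
        r=minimize(cost,[0,0,(p0[2]+da)*50],method='Nelder-Mead',options=dict(initial_simplex=np.array([[0,0,(p0[2]+da)*50],[6,0,(p0[2]+da)*50],[0,6,(p0[2]+da)*50],[0,0,(p0[2]+da)*50+5]]),xatol=.03,fatol=1e-5))
        if best is None or r.fun<best.fun: best=r
    q=best.x; return np.array([c[0]+q[0]/1e3,c[1]+q[1]/1e3,q[2]/50]),best.fun
def unpix(f,rc,z):
    R=Ro.from_euler('xyz',f["orientation"],degrees=True).as_matrix(); F=200/np.tan(np.radians(f["fovy"]/2))
    d=R@np.array([(rc[1]-f["cx"])/F,-(rc[0]-f["cy"])/F,-1]); return f["eye"]+d*(z-f["eye"][2])/d[2]
E
python3 - <<'E'
from h import *
f=grab_frame("top")
for nm,rc,gap,z,a0 in (("left",(187,295),0,.026,0),("right",(188,373),0,.026,-.5),("near",(208,335),1,.018,0),("far",(182,332),1,.018,0)):
    w=unpix(f,rc,z)
    for k in "ab":
        p,c=fit(f,k,gap,[w[0],w[1],a0],z); print(nm,k,p[:2].round(4),np.degrees(p[2]).round(1),round(c,3))
for n,rc in (("lid",(243,334)),("tape",(195,256)),("spool",(206,405))): print(n,unpix(f,rc,.02).round(3))
E
```

```text
left a [0.6063 0.1363] -1.8 0.196
left b [0.6065 0.1359] -0.1 0.026
right a [ 0.5995 -0.0932] -27.0 0.022
right b [ 0.6003 -0.0909] -24.1 0.266
near a [0.5427 0.0197] -0.5 0.273
near b [0.5426 0.0202] 2.9 0.031
far a [0.6242 0.024 ] 2.7 0.058
far b [0.6242 0.0249] 4.5 0.199
lid [0.441 0.019 0.02 ]
tape [0.586 0.255 0.02 ]
spool [ 0.55  -0.192  0.02 ]
```

The fits settle it: the left tile is b (residual 0.026) and the right one is a (0.022). The near gap is b and the far gap is a. The blue and yellow pieces off the board are ruled out. Next I'll move above tile b.

```bash
cat > go.py <<'E'
import sys,json,os,numpy as np
# commanded pose tracker: x y z yaw ; usage: go.py x y z yaw  -> row to type; updates the tracked pose with the rounded row
c=json.load(open('cmd.json')) if os.path.exists('cmd.json') else [.193,.515,.405,159.5]
t=list(map(float,sys.argv[1:5])); y=np.radians(c[3])
R=np.array([[np.cos(y),np.sin(y),0],[np.sin(y),-np.cos(y),0],[0,0,-1]])
s=np.round(R.T@(np.array(t[:3])-c[:3])/.5,4); k=round(-((t[3]-c[3]+180)%360-180)/360,4)
print([*map(float,s),k]); json.dump([*(np.array(c[:3])+R@s*.5),c[3]-k*360],open('cmd.json','w'))
E
python3 go.py .607 .151 .36 90
```

```text
[-1.0305, -0.3919, 0.09, 0.1931]
```

```bash
rm cmd.json; python3 go.py .4 .333 .40 90;python3 go.py .607 .151 .33 90
```

```text
[-0.5153, -0.196, 0.01, 0.1931]
[-0.3638, 0.4141, 0.14, -0.0]
```

```bash
python3 -m crank '[[-0.5153,-0.196,0.01,0.1931],[-0.5153,-0.196,0.01,0.1931],[-0.5153,-0.196,0.01,0.1931],[-0.5153,-0.196,0.01,0.1931],[-0.5153,-0.196,0.01,0.1931],[-0.5153,-0.196,0.01,0.1931],[-0.5153,-0.196,0.01,0.1931],[-0.5153,-0.196,0.01,0.1931],[-0.5153,-0.196,0.01,0.1931],[-0.5153,-0.196,0.01,0.1931],[-0.5153,-0.196,0.01,0.1931]]' -0.7 20
python3 -m crank '[[-0.3638,0.4141,0.14,0],[-0.3638,0.4141,0.14,0],[-0.3638,0.4141,0.14,0],[-0.3638,0.4141,0.14,0],[-0.3638,0.4141,0.14,0],[-0.3638,0.4141,0.14,0],[-0.3638,0.4141,0.14,0],[-0.3638,0.4141,0.14,0],[-0.3638,0.4141,0.14,0],[-0.3638,0.4141,0.14,0]]'
python3 - <<'E'
from h import *
f=grab_frame("wrist"); cv2.imwrite("pics/w1.png",f["img"][:,:,::-1]); print({k:v for k,v in f.items() if k!="img"})
R=rect(f,.018,(.583,.02),wrist=True); cv2.imwrite("pics/w1r.png",R[:,:,::-1])
for k,gap,p0,z in (("b",0,[.6065,.1359,0],.026),("a",0,[.5995,-.0932,-.47],.026),("b",1,[.5426,.0202,.05],.018),("a",1,[.6242,.024,.05],.018)):
    p,c=fit(f,k,gap,p0,z,True,sig=3); print(k,gap,p[:2].round(4),np.degrees(p[2]).round(1),round(c,3))
E
```

```text
time: 1.77
tool_pos: [0.3999, 0.3328, 0.3997]
ee_rot: [180.0, -0.0, 89.9]
force: [0.8, -0.9, 0.2]
gripper_width: 0.0242
gripper_force: 0.0
time: 2.6
tool_pos: [0.6064, 0.1516, 0.3297]
ee_rot: [-180.0, -0.0, 90.1]
force: [-0.2, 0.3, -0.0]
gripper_width: 0.0142
gripper_force: 0.0
{'fovy': 65.70646984690485, 'cx': 321.5144169394622, 'cy': 200.41380380936377, 'eye': array([0.60692363, 0.22370275, 0.30937744]), 'orientation': array([-14.22816862,   0.05451345,   0.04300404])}
b 0 [0.6071 0.1374] 0.3 0.453
a 0 [ 0.5901 -0.0998] 2.2 0.884
b 1 [0.5387 0.0408] 2.1 0.782
a 1 [0.6053 0.0241] 28.3 0.871
```

View pics/w1r.png

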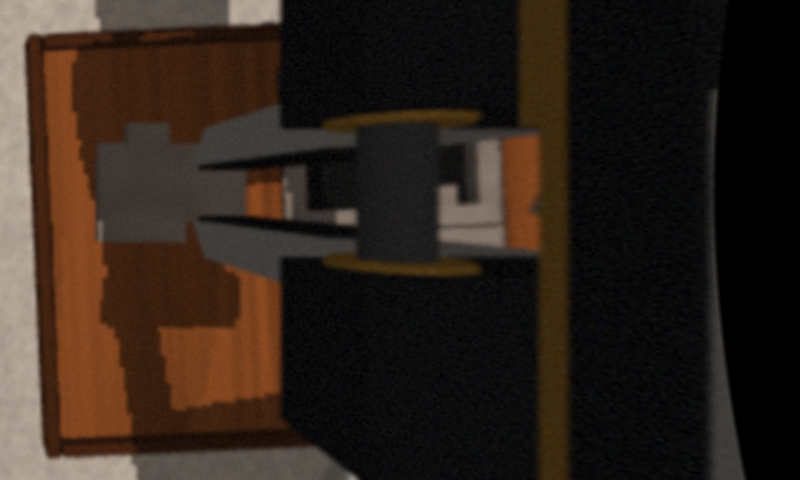

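The rectified wrist view shows tile b at about (170,190), where the top camera put it, with the fingertips over its inner part. The gripper hides the rest, so I'll use the top camera for measuring. Now down onto the tile.

```bash
python3 go.py .607 .151 .23 90; python3 -m crank '[[0,0,0.1,0],[0,0,0.14,0],[0,0,0.18,0],[0,0,0.2,0],[0,0,0.2,0],[0,0,0.2,0]]'
python3 go.py .607 .151 .222 90;  python3 -m crank '[[0,0,0.008,0],[0,0,0.012,0],[0,0,0.016,0],[0,0,0.016,0],[0,0,0.016,0]]'
```

```text
[-0.0, -0.0, 0.2, -0.0]
time: 3.15
tool_pos: [0.6065, 0.1522, 0.231]
ee_rot: [179.9, -0.0, 90.1]
force: [-0.9, -0.5, 0.3]
gripper_width: 0.0142
gripper_force: 0.0
[-0.0, -0.0, 0.016, -0.0]
time: 3.57
tool_pos: [0.6074, 0.1515, 0.2258]
ee_rot: [179.7, -0.1, 90.0]
force: [-1.8, 0.2, 9.1]
gripper_width: 0.014
gripper_force: 4.2
```

```bash
python3 go.py .5362 .1451 .222 92.9
```

```text
[-0.0119, -0.1416, 0.0, -0.0081]
```

```bash
python3 -m crank '[[-0.001,-0.012,0,-0.001],[-0.002,-0.024,0,-0.002],[-0.003,-0.036,0,-0.003],[-0.004,-0.048,0,-0.004],[-0.005,-0.06,0,-0.005],[-0.006,-0.072,0,-0.006],[-0.007,-0.084,0,-0.007],[-0.008,-0.096,0,-0.008],[-0.009,-0.108,0,-0.008],[-0.01,-0.12,0,-0.008],[-0.011,-0.132,0,-0.0081],[-0.0119,-0.1416,0,-0.0081],[-0.0119,-0.1416,0,-0.0081],[-0.0119,-0.1416,0,-0.0081]]'
python3 go.py .53 .34 .30 92.9
```

```text
time: 4.73
tool_pos: [0.537, 0.1454, 0.2258]
ee_rot: [179.6, -0.1, 92.9]
force: [-1.0, -0.0, 7.9]
gripper_width: 0.0141
gripper_force: 4.1
[0.39, 0.0073, -0.156, -0.0]
```

```bash
echo '[0.5362,0.1451,0.222,92.9]' > cmd.json; python3 go.py .5362 .1451 .31 92.9;  python3 -m crank '[[0,0,-0.06,0],[0,0,-0.14,0],[0,0,-0.176,0]]'; python3 go.py .36 .22 .31 92.9
```

```text
[0.0, 0.0, -0.176, -0.0]
time: 4.98
tool_pos: [0.5366, 0.1454, 0.3155]
ee_rot: [179.5, -0.1, 92.9]
force: [0.9, -0.2, 0.1]
gripper_width: 0.0143
gripper_force: 0.0
[0.1674, -0.3444, 0.0, -0.0]
```

```bash
python3 -m crank '[[0.1674,-0.3444,0,0],[0.1674,-0.3444,0,0],[0.1674,-0.3444,0,0],[0.1674,-0.3444,0,0],[0.1674,-0.3444,0,0],[0.1674,-0.3444,0,0]]'
cat > look.py <<'E'
import sys
from h import *
# look.py kind x y yawdeg : fit the tile; give its pose in its gap's frame (mm, deg)
G={'b':[.5426,.0202,np.radians(2.8)],'a':[.6242,.0240,np.radians(2.8)]}
f=grab_frame("top"); k=sys.argv[1]; x,y,a=map(float,sys.argv[2:5])
cv2.imwrite("pics/look%d.png"%int(read_state()["time"]*10),rect(f,.018,(.583,.02))[:,:,::-1])
p,c=fit(f,k,0,[x,y,np.radians(a)],.026)
g=G[k]; d=Ro.from_euler('z',-g[2]).as_matrix()[:2,:2]@(p[:2]-g[:2])
print('tile',p[:2].round(4),np.degrees(p[2]).round(1),round(c,3),'in gap frame mm',(d*1e3).round(1),'deg',np.degrees(p[2]-g[2]).round(1))
for q in 'ab': print('gap',q,fit(f,q,1,G[q],.018,n=1))
E
python3 look.py b .537 .130 2.9
```

```text
time: 5.48
tool_pos: [0.3561, 0.2213, 0.3107]
ee_rot: [180.0, -0.1, 93.1]
force: [0.6, 0.9, -0.1]
gripper_width: 0.0141
gripper_force: 0.0
tile [0.5376 0.1298] 3.2 0.021 in gap frame mm [  0.3 109.7] deg 0.4
gap a (array([0.6240815 , 0.02327627, 0.05005791]), np.float64(0.06373277303940511))
gap b (array([0.54252604, 0.02020969, 0.03870176]), np.float64(0.03222271027263017))
```

```bash
echo "[0.36,0.22,0.31,92.9]">cmd.json; python3 go.py .5368 .1448 .31 93.2; python3 -m crank '[[-0.142,0.356,0,-0.001],[-0.142,0.356,0,-0.001],[-0.142,0.356,0,-0.001],[-0.142,0.356,0,-0.001],[-0.142,0.356,0,-0.001],[-0.142,0.356,0,-0.001],[-0.142,0.356,0,-0.001]]'
cat cmd.json;python3 go.py .5368 .1448 .222 93.2;python3 -m crank '[[0,0,0.08,0],[0,0,0.15,0],[0,0,0.164,0],[0,0,0.172,0],[0,0,0.176,0],[0,0,0.176,0]]'; echo; python3 go.py .5417 .0392 .222 92.7
```

```text
[-0.1681, 0.3455, 0.0, -0.0008]
time: 6.12
tool_pos: [0.543, 0.1567, 0.3093]
ee_rot: [-180.0, 0.0, 93.1]
force: [-0.2, 0.4, -1.1]
gripper_width: 0.0143
gripper_force: 0.0
[0.5367811055670159, 0.1447975684269214, 0.31, 93.188][0.0, 0.0, 0.176, -0.0]
time: 6.62
tool_pos: [0.5414, 0.1586, 0.2257]
ee_rot: [179.7, -0.0, 93.3]
force: [-1.9, -0.9, 9.9]
gripper_width: 0.0142
gripper_force: 4.9

[-0.2114, -0.0019, 0.0, 0.0014]
```

I typed a guessed row there and landed 13 mm too far back on the tile. I'll lift and put the fingers on the right spot.

```bash
echo "[0.5414,0.1581,0.222,93.26]">cmd.json; python3 go.py .5414 .1581 .234 93.26;python3 go.py .5368 .1448 .234 93.26;  python3 go.py .5368 .1448 .222 93.26;python3 go.py .5417 .0392 .222 92.7
```

```text
[0.0, 0.0, -0.024, -0.0]
[-0.026, -0.0107, 0.0, -0.0]
[-0.0, 0.0, 0.024, -0.0]
[-0.2114, -0.0022, 0.0, 0.0016]
```

```bash
python3 -m crank '[[0,0,-0.024,0],[0,0,-0.024,0]]'; python3 -m crank '[[-0.026,-0.0107,0,0],[-0.026,-0.0107,0,0],[-0.026,-0.0107,0,0],[-0.026,-0.0107,0.01,0],[-0.026,-0.0107,0.017,0],[-0.026,-0.0107,0.024,0],[-0.026,-0.0107,0.024,0]]'
```

```text
time: 6.78
tool_pos: [0.5413, 0.1586, 0.237]
ee_rot: [179.7, -0.0, 93.3]
force: [0.1, 0.6, 0.6]
gripper_width: 0.0142
gripper_force: 0.0
time: 7.37
tool_pos: [0.5375, 0.1452, 0.2256]
ee_rot: [179.7, -0.0, 93.3]
force: [-2.7, -1.1, 15.6]
gripper_width: 0.014
gripper_force: 8.0
```

```bash
python3 -m crank '[[-0.012,0,0,0],[-0.024,0,0,0],[-0.036,0,0,0],[-0.048,0,0,0],[-0.06,0,0,0.001],[-0.072,0,0,0.001],[-0.084,-0.001,0,0.001],[-0.096,-0.001,0,0.001],[-0.108,-0.001,0,0.001],[-0.12,-0.001,0,0.001],[-0.132,-0.001,0,0.001],[-0.144,-0.001,0,0.0016],[-0.156,-0.002,0,0.0016],[-0.168,-0.002,0,0.0016],[-0.18,-0.002,0,0.0016],[-0.192,-0.0022,0,0.0016],[-0.203,-0.0022,0,0.0016],[-0.2114,-0.0022,0,0.0016],[-0.2114,-0.0022,0,0.0016]]'
python3 -c "
from h import *
f=grab_frame('scene');cv2.imwrite('pics/s1.png',cv2.resize(f['img'][150:300,220:420],None,fx=4,fy=4,interpolation=2)[:,:,::-1])"
```

```text
time: 8.95
tool_pos: [0.5432, 0.0395, 0.2256]
ee_rot: [179.5, -0.1, 92.7]
force: [-0.9, 2.6, 14.6]
gripper_width: 0.0141
gripper_force: 6.6
```

View pics/s1.png

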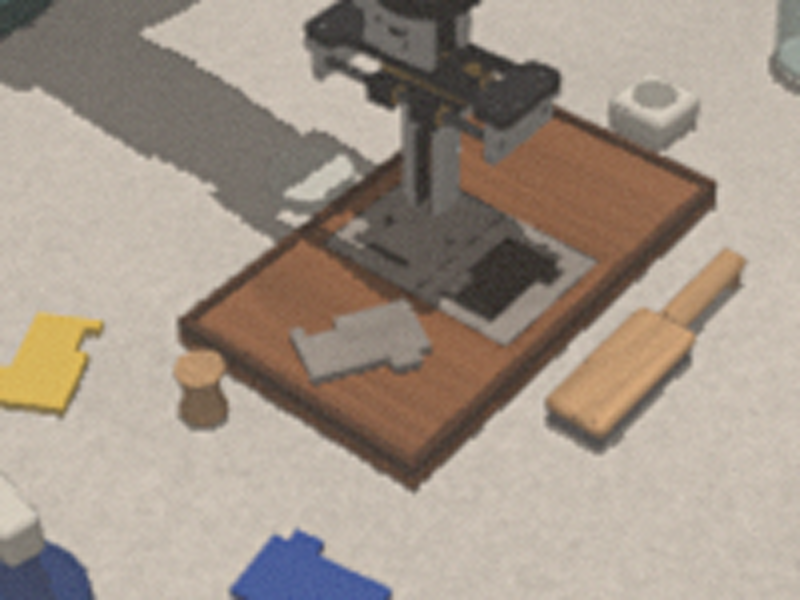

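The scene view shows tile b over the near gap, with a small dark slit at (385,250), so it still has a few mm to go. I'll creep it in.

```bash
python3 -m crank '[[-0.0015,0,0,0],[-0.003,0,0,0],[-0.0045,0,0,0],[-0.006,0,0,0],[-0.007,0,0,0],[-0.008,0,0,0],[-0.008,0,0,0]]'; python3 -m crank '[[-0.001,0,0,0],[-0.002,0,0,0],[-0.002,0,0,0]]';python3 -m crank '[[-0.001,0,0,0],[-0.002,0,0,0],[-0.002,0,0,0]]'
```

```text
time: 9.58
tool_pos: [0.5433, 0.0363, 0.2255]
ee_rot: [179.5, -0.1, 92.7]
force: [-0.8, 2.6, 13.9]
gripper_width: 0.0144
gripper_force: 6.6
time: 9.83
tool_pos: [0.5423, 0.0347, 0.223]
ee_rot: [179.8, -0.0, 92.7]
force: [-0.2, 0.4, 0.2]
gripper_width: 0.0142
gripper_force: 0.8
time: 10.08
tool_pos: [0.5421, 0.0338, 0.2227]
ee_rot: [179.9, -0.1, 92.7]
force: [-0.1, 1.2, 7.5]
gripper_width: 0.0143
gripper_force: 3.7
```

```bash
python3 -m crank '[[0.001,0,0.003,0],[0.002,0,0.006,0],[0.002,0,0.01,0],[0.002,0,0.01,0],[0.002,0,0.01,0]]'
```

```text
time: 10.5
tool_pos: [0.5421, 0.0343, 0.2223]
ee_rot: [179.8, 0.0, 92.7]
force: [-9.4, -0.4, 26.5]
gripper_width: 0.0142
gripper_force: 14.2
```

```bash
echo "[0.5417,0.0342,0.217,92.7]">cmd.json; python3 go.py .5417 .0342 .305 92.7; python3 -m crank '[[0,0,-0.06,0],[0,0,-0.14,0],[0,0,-0.176,0]]'; python3 go.py .40 .26 .305 92.7
```

```text
[0.0, 0.0, -0.176, -0.0]
time: 10.75
tool_pos: [0.542, 0.0344, 0.308]
ee_rot: [179.8, 0.0, 92.7]
force: [0.7, -0.3, 0.5]
gripper_width: 0.0136
gripper_force: 0.0
[0.4644, -0.2618, 0.0, -0.0]
```

```bash
python3 -m crank '[[0.4644,-0.2618,0,0],[0.4644,-0.2618,0,0],[0.4644,-0.2618,0,0],[0.4644,-0.2618,0,0],[0.4644,-0.2618,0,0],[0.4644,-0.2618,0,0],[0.4644,-0.2618,0,0]]'
python3 -c "
from h import *
f=grab_frame('scene');g=grab_frame('top')
a=cv2.resize(f['img'][175:255,270:370],(500,400),interpolation=2);b=cv2.resize(g['img'][165:225,310:360],(300,360),interpolation=2)
o=np.zeros((400,800,3),np.uint8);o[:,:500]=a;o[:360,500:]=b
cv2.imwrite('pics/s2.png',o[:,:,::-1])"
```

```text
time: 11.33
tool_pos: [0.397, 0.2631, 0.3033]
ee_rot: [-179.8, -0.1, 92.9]
force: [-1.1, -1.1, 0.5]
gripper_width: 0.0144
gripper_force: 0.0
```

View pics/s2.png

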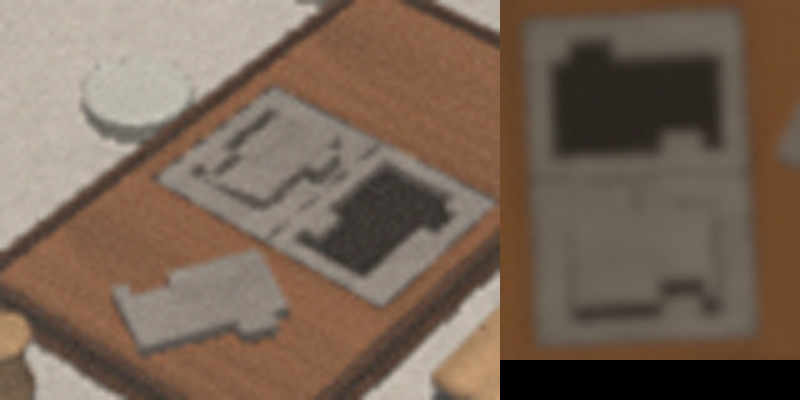

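Tile b has its −x side down, but its +x edge is still up on the panel: there is a dark strip along its −x side at (615,310). It needs to shift toward −x, so I'll measure by how much.

```bash
sed -i 's/^p,c=fit.*/Z=float(sys.argv[5]) if len(sys.argv)>5 else .026\np,c=fit(f,k,0,[x,y,np.radians(a)],Z)/' h.py look.py
python3 - <<'E'
from h import *
f=grab_frame("top")
# edge profile of the darkness in the rectified frame of gap b, along x and y
g=np.array([.5426,.0202]); a=np.radians(2.8); R=np.array([[np.cos(a),-np.sin(a)],[np.sin(a),np.cos(a)]])
def prof(xs,ys):
    X,Y=np.meshgrid(xs,ys,indexing='ij'); W=np.stack([X,Y],-1)@R.T+g
    u,v=project(f,np.concatenate([W,np.full(X.shape+(1,),.018)],-1)); I=cv2.remap(f["img"],u.astype(np.float32),v.astype(np.float32),1)
    return I.mean(2)
xs=np.arange(-34,40,2)/1e3
print('x  y>0:',list(zip((xs*1e3).astype(int),prof(xs,np.arange(-2,30,2)/1e3).mean(1).astype(int))))
ys=np.arange(-44,46,2)/1e3
print('y:',list(zip((ys*1e3).astype(int),prof(np.arange(-10,18,2)/1e3,ys).mean(0).astype(int))))
E
```

```text
x  y>0: [(np.int64(-34), np.int64(91)), (np.int64(-32), np.int64(94)), (np.int64(-30), np.int64(94)), (np.int64(-28), np.int64(88)), (np.int64(-26), np.int64(78)), (np.int64(-24), np.int64(66)), (np.int64(-22), np.int64(61)), (np.int64(-20), np.int64(64)), (np.int64(-18), np.int64(76)), (np.int64(-16), np.int64(86)), (np.int64(-14), np.int64(94)), (np.int64(-12), np.int64(98)), (np.int64(-10), np.int64(99)), (np.int64(-8), np.int64(99)), (np.int64(-6), np.int64(99)), (np.int64(-4), np.int64(98)), (np.int64(-2), np.int64(97)), (np.int64(0), np.int64(96)), (np.int64(2), np.int64(96)), (np.int64(4), np.int64(96)), (np.int64(6), np.int64(96)), (np.int64(8), np.int64(97)), (np.int64(10), np.int64(97)), (np.int64(12), np.int64(98)), (np.int64(14), np.int64(98)), (np.int64(16), np.int64(99)), (np.int64(18), np.int64(99)), (np.int64(20), np.int64(99)), (np.int64(22), np.int64(99)), (np.int64(24), np.int64(98)), (np.int64(26), np.int64(97)), (np.int64(28), np.int64(96)), (np.int64(30), np.int64(95)), (np.int64(32), np.int64(95)), (np.int64(34), np.int64(95)), (np.int64(36), np.int64(95)), (np
[... 693 characters left out ...]
 np.int64(98)), (np.int64(0), np.int64(98)), (np.int64(2), np.int64(98)), (np.int64(4), np.int64(98)), (np.int64(6), np.int64(98)), (np.int64(8), np.int64(98)), (np.int64(10), np.int64(98)), (np.int64(12), np.int64(98)), (np.int64(14), np.int64(97)), (np.int64(16), np.int64(97)), (np.int64(18), np.int64(97)), (np.int64(20), np.int64(97)), (np.int64(22), np.int64(97)), (np.int64(24), np.int64(97)), (np.int64(26), np.int64(97)), (np.int64(28), np.int64(97)), (np.int64(30), np.int64(96)), (np.int64(32), np.int64(95)), (np.int64(34), np.int64(93)), (np.int64(36), np.int64(92)), (np.int64(38), np.int64(92)), (np.int64(40), np.int64(95)), (np.int64(42), np.int64(97)), (np.int64(44), np.int64(99))]
```

The strip is about 4.5 mm wide, so the tile sits about 3.3 mm too far toward +x, with y centred. I'll press its +x side and drag it toward −x.

```bash
cat cmd.json; python3 go.py .546 .027 .26 92.8; python3 go.py .546 .027 .2195 92.8; python3 go.py .541 .0268 .2195 92.8
```

```text
[0.4000071975126991, 0.2599759945682772, 0.305, 92.7][-0.4792, 0.2697, 0.09, -0.0003]
[0.0, 0.0, 0.081, 0.0]
[0.0001, -0.01, 0.0, 0.0]
```

```bash
python3 -m crank '[[-0.4792,0.2697,0.05,-0.0003],[-0.4792,0.2697,0.05,-0.0003],[-0.4792,0.2697,0.05,-0.0003],[-0.4792,0.2697,0.05,-0.0003],[-0.4792,0.2697,0.05,-0.0003],[-0.4792,0.2697,0.05,-0.0003],[-0.4792,0.2697,0.05,-0.0003],[-0.4792,0.2697,0.09,-0.0003],[-0.4792,0.2697,0.09,-0.0003]]'
python3 -m crank '[[0,0,0.04,0],[0,0,0.06,0],[0,0,0.07,0],[0,0,0.076,0],[0,0,0.081,0],[0,0,0.081,0]]'
python3 -m crank '[[0,-0.002,0,0],[0,-0.004,0,0],[0,-0.006,0,0],[0,-0.008,0,0],[0,-0.01,0,0],[0,-0.01,0,0]]'
```

```text
time: 12.23
tool_pos: [0.5455, 0.0236, 0.2553]
ee_rot: [-179.6, -0.0, 92.5]
force: [-0.6, 0.6, -0.4]
gripper_width: 0.0141
gripper_force: 0.0
time: 12.73
tool_pos: [0.5458, 0.0273, 0.223]
ee_rot: [179.9, 0.1, 92.8]
force: [-6.7, 0.2, 12.7]
gripper_width: 0.014
gripper_force: 7.2
time: 13.23
tool_pos: [0.5421, 0.0272, 0.2228]
ee_rot: [179.6, 0.1, 92.8]
force: [0.3, 0.4, 7.0]
gripper_width: 0.0143
gripper_force: 3.8
```

```bash
python3 -m crank '[[0,-0.002,0,0],[0,-0.004,0,0],[0,-0.006,0,0],[0,-0.006,0,0]]';python3 -m crank '[[0,-0.002,0,0],[0,-0.004,0,0],[0,-0.006,0,0],[0,-0.006,0,0]]'
```

```text
time: 13.57
tool_pos: [0.539, 0.027, 0.2225]
ee_rot: [179.6, 0.0, 92.8]
force: [1.1, -0.0, 6.6]
gripper_width: 0.0141
gripper_force: 3.3
time: 13.9
tool_pos: [0.5346, 0.0269, 0.2197]
ee_rot: [180.0, 0.0, 92.8]
force: [-1.0, 0.3, 0.1]
gripper_width: 0.0142
gripper_force: 0.0
```

```bash
python3 -m crank '[[0,0,0.004,0],[0,0,0.008,0],[0,0,0.01,0],[0,0,0.01,0]]'; echo "[0.535,0.0268,0.2145,92.8]">cmd.json; python3 go.py .535 .0268 .305 92.8;python3 go.py .40 -.22 .305 60
```

```text
time: 14.23
tool_pos: [0.5353, 0.0268, 0.2176]
ee_rot: [179.9, 0.0, 92.8]
force: [-5.1, 0.5, 14.9]
gripper_width: 0.0139
gripper_force: 7.7
[0.0, 0.0, -0.181, -0.0]
[-0.4798, -0.2938, 0.0, 0.0911]
```

```bash
python3 -m crank '[[0,0,-0.06,0],[0,0,-0.14,0],[0,0,-0.181,0]]'; python3 -m crank '[[-0.4798,-0.2938,0,0.0911],[-0.4798,-0.2938,0,0.0911],[-0.4798,-0.2938,0,0.0911],[-0.4798,-0.2938,0,0.0911],[-0.4798,-0.2938,0,0.0911],[-0.4798,-0.2938,0,0.0911],[-0.4798,-0.2938,0,0.0911],[-0.4798,-0.2938,0,0.0911],[-0.4798,-0.2938,0,0.0911]]'
python3 look.py a .5995 -.0932 -27
python3 -c "
from h import *
f=grab_frame('scene');g=grab_frame('top')
a=cv2.resize(f['img'][175:255,270:370],(500,400),interpolation=2);b=cv2.resize(g['img'][165:225,310:360],(300,360),interpolation=2)
o=np.zeros((400,800,3),np.uint8);o[:,:500]=a;o[:360,500:]=b
cv2.imwrite('pics/s3.png',o[:,:,::-1])"
```

```text
time: 14.48
tool_pos: [0.5352, 0.0267, 0.308]
ee_rot: [179.8, 0.0, 92.8]
force: [1.9, 0.2, 0.3]
gripper_width: 0.0142
gripper_force: 0.0
time: 15.23
tool_pos: [0.399, -0.2211, 0.3041]
ee_rot: [-179.9, -0.0, 59.8]
force: [0.1, 0.2, 0.6]
gripper_width: 0.014
gripper_force: 0.0
tile [ 0.5995 -0.0932] -27.0 0.023 in gap frame mm [ -30.4 -115.9] deg -29.8
gap a (array([0.62391129, 0.02324545, 0.02885707]), np.float64(0.06338046025704336))
gap b (array([ 0.53253135,  0.03141256, -0.03552131]), np.float64(0.6744768551872322))
```

View pics/s3.png

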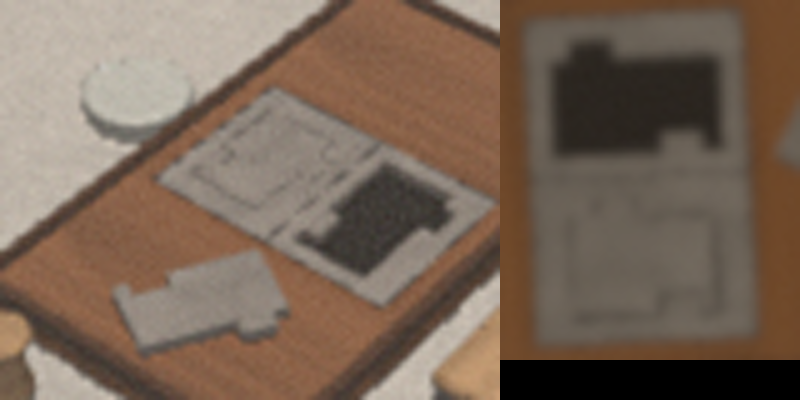

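Tile b is flush: from above only thin seams remain, around (645,260) in the right-hand view. Now tile a.

```bash
python3 go.py .5995 -.0932 .25 63; python3 go.py .5995 -.0932 .222 63; python3 go.py .6291 -.0784 .222 92.7
```

```text
[0.4191, 0.2188, 0.11, -0.0083]
[-0.0, -0.0, 0.056, -0.0]
[0.0533, 0.0393, 0.0, -0.0825]
```

```bash
python3 -m crank '[[0.4191,0.2188,0.05,-0.0083],[0.4191,0.2188,0.05,-0.0083],[0.4191,0.2188,0.05,-0.0083],[0.4191,0.2188,0.05,-0.0083],[0.4191,0.2188,0.05,-0.0083],[0.4191,0.2188,0.05,-0.0083],[0.4191,0.2188,0.05,-0.0083],[0.4191,0.2188,0.11,-0.0083],[0.4191,0.2188,0.11,-0.0083]]'
python3 -m crank '[[0,0,0.02,0],[0,0,0.036,0],[0,0,0.046,0],[0,0,0.052,0],[0,0,0.056,0],[0,0,0.056,0]]'
python3 -m crank '[[0.004,0.003,0,-0.006],[0.008,0.006,0,-0.012],[0.012,0.009,0,-0.018],[0.016,0.012,0,-0.024],[0.02,0.015,0,-0.03],[0.024,0.018,0,-0.036],[0.028,0.021,0,-0.042],[0.032,0.024,0,-0.048],[0.036,0.027,0,-0.054],[0.04,0.03,0,-0.06],[0.044,0.033,0,-0.066],[0.048,0.036,0,-0.072],[0.052,0.039,0,-0.078],[0.0533,0.0393,0,-0.0825],[0.0533,0.0393,0,-0.0825],[0.0533,0.0393,0,-0.0825]]'
python3 go.py .6291 -.0784 .31 92.7; python3 go.py .42 -.25 .31 92.7
```

```text
time: 16.13
tool_pos: [0.5982, -0.0909, 0.2444]
ee_rot: [-179.5, 0.1, 63.2]
force: [-1.4, 0.4, -1.5]
gripper_width: 0.0143
gripper_force: 0.0
time: 16.63
tool_pos: [0.5998, -0.0938, 0.2258]
ee_rot: [179.7, -0.1, 63.0]
force: [-2.9, 1.0, 9.9]
gripper_width: 0.014
gripper_force: 5.0
time: 17.97
tool_pos: [0.6298, -0.0796, 0.2258]
ee_rot: [179.6, 0.1, 92.6]
force: [-0.3, -1.5, 7.7]
gripper_width: 0.0138
gripper_force: 3.9
[-0.0, -0.0, -0.176, -0.0]
[-0.3232, -0.4339, 0.0, -0.0]
```

```bash
python3 -m crank '[[0,0,-0.06,0],[0,0,-0.14,0],[0,0,-0.176,0]]' >/dev/null; python3 -m crank '[[-0.3232,-0.4339,0,0],[-0.3232,-0.4339,0,0],[-0.3232,-0.4339,0,0],[-0.3232,-0.4339,0,0],[-0.3232,-0.4339,0,0],[-0.3232,-0.4339,0,0],[-0.3232,-0.4339,0,0],[-0.3232,-0.4339,0,0]]'
python3 look.py a .629 -.079 2
```

```text
time: 18.88
tool_pos: [0.4167, -0.2525, 0.3106]
ee_rot: [180.0, 0.1, 92.3]
force: [0.2, 0.5, 0.3]
gripper_width: 0.0142
gripper_force: 0.0
tile [ 0.6317 -0.0814] 1.5 0.154 in gap frame mm [   2.4 -105.6] deg -1.3
gap a (array([0.62428788, 0.0233204 , 0.03409492]), np.float64(0.05910532565110139))
gap b (array([ 0.53381242,  0.03137078, -0.01057462]), np.float64(0.6724444496843474))
```

```bash
cat > look2.py <<'E'
import sys
from h import *
# robust: jointly model grey = panel rect + tile a, in the whole deck window
f=grab_frame("top"); c=(.583,.02); half=(.09,.165)
I=rect(f,.022,c,half).astype(np.float32); ch=(I[...,0]-I[...,2])/(I.sum(2)/3+5)
bl=cv2.GaussianBlur(I.sum(2)/3,(0,0),2); P=np.array([[.083,-.055],[.083,.055],[-.083,.055],[-.083,-.055]])
T=poly(*SH['a'],False); x0=list(map(float,sys.argv[1:4]))
board=cv2.erode((np.ones_like(ch)),None)
def mk(q):
    m=np.maximum(draw(P,(c[0]+q[0]/1e3,c[1]+q[1]/1e3,q[2]/50),c,half),draw(T,(x0[0]+q[3]/1e3,x0[1]+q[4]/1e3,q[5]/50),c,half))
    return cv2.GaussianBlur(m,(0,0),4)
W=(bl>35)
A0=np.ones(int(W.sum()))
def cost(q):
    s,res,_,_=np.linalg.lstsq(np.stack([mk(q)[W],A0],1),ch[W],rcond=None); return float(res[0]/(ch[W].var()*W.sum()))
q0=np.array([0,0,2.5,0,0,np.radians(x0[2])*50]); 
for step in (4,1):
    r=minimize(cost,q0,method='Nelder-Mead',options=dict(initial_simplex=np.vstack([q0,q0+np.eye(6)*step]),maxfev=500,xatol=.03,fatol=1e-6)); q0=r.x
q=q0; pa=q[2]/50; t=np.array([x0[0]+q[3]/1e3,x0[1]+q[4]/1e3]); g=np.array([.6241,.0235])
R=np.array([[np.cos(pa),np.sin(pa)],[-np.sin(pa),np.cos(pa)]])
print('cost',round(r.fun,3),'panel',np.round([c[0]+q[0]/1e3,c[1]+q[1]/1e3],4),np.degrees(pa).round(2),'tile',t.round(4),np.degrees(q[5]/50).round(2),'in gap frame',((R@(t-g))*1e3).round(1))
pc=np.array([c[0]+q[0]/1e3,c[1]+q[1]/1e3]); print('gaps in panel frame',(R@(g-pc)*1e3).round(1),(R@(np.array([.5426,.0202])-pc)*1e3).round(1))
E
python3 look2.py .6305 -.080 2.5
```

```text
cost 0.019 panel [0.5873 0.022 ] 2.38 tile [ 0.6328 -0.08  ] 0.02 in gap frame [   4.3 -103.8]
gaps in panel frame [36.9 -0. ] [-44.7   0.1]
```

```bash
python3 go.py .632 -.0797 .25 90;  python3 go.py .632 -.0797 .221 90; python3 go.py .6283 -.0764 .221 92.6; python3 go.py .6263 -.0285 .221 92.6
```

```text
[0.3203, 0.4395, 0.12, 0.0075]
[-0.0, 0.0, 0.058, -0.0]
[0.0066, -0.0074, 0.0, -0.0072]
[0.0959, 0.0004, 0.0, -0.0]
```

```bash
python3 -m crank '[[0.3203,0.4395,0.05,0.0075],[0.3203,0.4395,0.05,0.0075],[0.3203,0.4395,0.05,0.0075],[0.3203,0.4395,0.05,0.0075],[0.3203,0.4395,0.05,0.0075],[0.3203,0.4395,0.05,0.0075],[0.3203,0.4395,0.05,0.0075],[0.3203,0.4395,0.12,0.0075],[0.3203,0.4395,0.12,0.0075],[0.3203,0.4395,0.12,0.0075]]' >/dev/null
python3 -m crank '[[0,0,0.02,0],[0,0,0.036,0],[0,0,0.046,0],[0,0,0.052,0],[0,0,0.058,0],[0,0,0.058,0]]'
python3 -m crank '[[0.002,-0.002,0,-0.002],[0.004,-0.004,0,-0.004],[0.0066,-0.0074,0,-0.0072],[0.0066,-0.0074,0,-0.0072]]'
python3 -m crank '[[0.012,0,0,0],[0.024,0,0,0],[0.036,0,0,0],[0.048,0,0,0],[0.06,0,0,0],[0.072,0,0,0],[0.084,0.0004,0,0],[0.0959,0.0004,0,0],[0.0959,0.0004,0,0]]'
python3 go.py .6263 -.0285 .31 92.6; python3 go.py .42 -.25 .31 92.6
```

```text
time: 20.32
tool_pos: [0.6323, -0.0806, 0.2257]
ee_rot: [179.7, 0.1, 89.9]
force: [-3.7, 1.6, 13.5]
gripper_width: 0.0142
gripper_force: 6.4
time: 20.65
tool_pos: [0.6294, -0.0779, 0.2258]
ee_rot: [179.4, 0.2, 92.5]
force: [1.3, -1.6, 9.7]
gripper_width: 0.014
gripper_force: 4.8
time: 21.4
tool_pos: [0.6275, -0.0291, 0.2258]
ee_rot: [179.5, 0.1, 92.5]
force: [0.4, -0.5, 10.5]
gripper_width: 0.0141
gripper_force: 5.2
[-0.0, -0.0, -0.178, -0.0]
[-0.424, -0.4322, 0.0, -0.0]
```

```bash
python3 -m crank '[[0,0,-0.06,0],[0,0,-0.14,0],[0,0,-0.178,0]]' >/dev/null; python3 -m crank '[[-0.424,-0.4322,0,0],[-0.424,-0.4322,0,0],[-0.424,-0.4322,0,0],[-0.424,-0.4322,0,0],[-0.424,-0.4322,0,0],[-0.424,-0.4322,0,0],[-0.424,-0.4322,0,0],[-0.424,-0.4322,0,0],[-0.424,-0.4322,0,0]]'
cat > look3.py <<'E'
import sys
from h import *
f=grab_frame("top"); c=(.6241,.0); half=(.038,.10); E=f["eye"]; G=(.6241,.0235,np.radians(2.38))
I=rect(f,.018,c,half).astype(np.float32).reshape(-1,3)
P=draw(np.array([[.083,-.055],[.083,.055],[-.083,.055],[-.083,-.055]]),(.5873,.022,G[2]),c,half)
K=draw(poly(*SH['a'],True),G,c,half); T=poly(*SH['a'],False); x0=list(map(float,sys.argv[1:4])); s=(E[2]-.018)/(E[2]-.026)
def cost(q):
    p=np.array([x0[0]+q[0]/1e3,x0[1]+q[1]/1e3]); p=E[:2]+(p-E[:2])*s
    t=draw(T*s,(p[0],p[1],q[2]/50),c,half); k=K*(1-t); g=np.maximum(P,t)*(1-k)
    A=np.stack([cv2.GaussianBlur(m,(0,0),4).ravel() for m in (k,g,t)]+[np.ones(len(I))],1)
    r=np.linalg.lstsq(A,I,rcond=None)[1]; return float(r.sum()/(I.var(0).sum()*len(I)))
q=np.array([0,0,np.radians(x0[2])*50])
for st in (4,1):
    r=minimize(cost,q,method='Nelder-Mead',options=dict(initial_simplex=np.vstack([q,q+np.eye(3)*st]),xatol=.03,fatol=1e-6)); q=r.x
p=np.array([x0[0]+q[0]/1e3,x0[1]+q[1]/1e3]); a=G[2]
d=np.array([[np.cos(a),np.sin(a)],[-np.sin(a),np.cos(a)]])@(p-G[:2])
print('cost',round(r.fun,4),'tile',p.round(4),np.degrees(q[2]/50).round(2),'gap frame mm',(d*1e3).round(1),'deg',np.degrees(q[2]/50-a).round(2))
E
python3 look3.py .6265 -.029 2.4
```

```text
time: 22.4
tool_pos: [0.4177, -0.2522, 0.3103]
ee_rot: [180.0, 0.1, 92.2]
force: [0.3, 1.0, -1.0]
gripper_width: 0.0138
gripper_force: 0.0
cost 0.0326 tile [ 0.6289 -0.0286] 5.06 gap frame mm [  2.6 -52.2] deg 2.68
```

```bash
python3 -c "
from h import *
g=grab_frame('top'); r=rect(g,.018,(.6,0),(.075,.1))
p=(.6289,-.0286,np.radians(5.06)); m=draw(poly(*SH['a'],False),p,(.6,0),(.075,.1)); k=draw(poly(*SH['a'],True),(.6241,.0235,np.radians(2.38)),(.6,0),(.075,.1))
o=cv2.resize(r,None,fx=2,fy=2)[:,:,::-1].copy()
for mm,col in ((m,(0,255,0)),(k,(0,0,255))):
    cs,_=cv2.findContours(cv2.resize(mm,None,fx=2,fy=2,interpolation=0).astype(np.uint8),0,1); cv2.drawContours(o,cs,-1,col,1)
cv2.imwrite('pics/l3.png',o)"
```

```text
(no output)
```

View pics/l3.png

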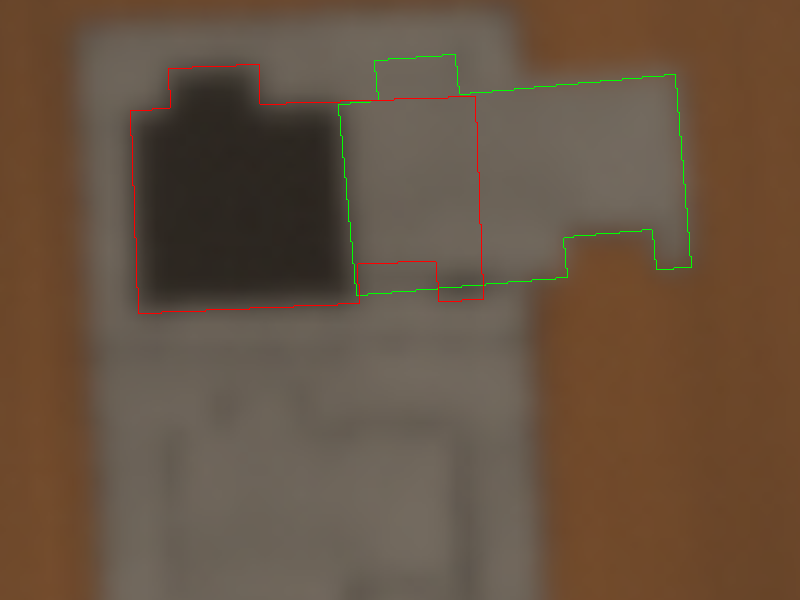

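The overlay (green is the tile fit, red the gap) agrees with the picture. Tile a is half in, 2.6 mm too far toward +x and turned about 2.7° too much. I'll correct both and drag it to 8 mm short.

```bash
python3 go.py .6285 -.0286 .25 95;  python3 go.py .6285 -.0286 .221 95; python3 go.py .6257 -.0265 .221 92.2; python3 go.py .6239 .0145 .221 92.2
```

```text
[0.4236, 0.4366, 0.12, -0.0067]
[-0.0, -0.0, 0.058, -0.0]
[0.0046, -0.0053, 0.0, 0.0078]
[0.0821, -0.0004, 0.0, -0.0]
```

```bash
python3 -m crank '[[0.4236,0.4366,0.05,-0.0067],[0.4236,0.4366,0.05,-0.0067],[0.4236,0.4366,0.05,-0.0067],[0.4236,0.4366,0.05,-0.0067],[0.4236,0.4366,0.05,-0.0067],[0.4236,0.4366,0.05,-0.0067],[0.4236,0.4366,0.05,-0.0067],[0.4236,0.4366,0.05,-0.0067],[0.4236,0.4366,0.12,-0.0067],[0.4236,0.4366,0.12,-0.0067],[0.4236,0.4366,0.12,-0.0067]]' >/dev/null
python3 -m crank '[[0,0,0.02,0],[0,0,0.036,0],[0,0,0.046,0],[0,0,0.052,0],[0,0,0.058,0],[0,0,0.058,0]]'
python3 -m crank '[[0.002,-0.002,0,0.002],[0.004,-0.004,0,0.005],[0.0046,-0.0053,0,0.0078],[0.0046,-0.0053,0,0.0078]]'
python3 -m crank '[[0.012,0,0,0],[0.024,0,0,0],[0.036,0,0,0],[0.048,0,0,0],[0.06,0,0,0],[0.072,0,0,0],[0.0821,-0.0004,0,0],[0.0821,-0.0004,0,0]]'
python3 go.py .6239 .0145 .31 92.2; python3 go.py .42 -.22 .31 92.2
```

```text
time: 23.92
tool_pos: [0.629, -0.0294, 0.2257]
ee_rot: [179.7, 0.1, 94.9]
force: [-3.8, 0.4, 12.3]
gripper_width: 0.0138
gripper_force: 6.6
time: 24.25
tool_pos: [0.6271, -0.028, 0.2257]
ee_rot: [179.4, 0.2, 92.1]
force: [1.0, -1.4, 10.4]
gripper_width: 0.0138
gripper_force: 4.8
time: 24.92
tool_pos: [0.6252, 0.0138, 0.2257]
ee_rot: [179.5, 0.1, 92.1]
force: [0.1, -0.7, 10.2]
gripper_width: 0.0142
gripper_force: 5.2
[0.0, -0.0, -0.178, -0.0]
[-0.4531, -0.4254, 0.0, -0.0]
```

```bash
python3 -m crank '[[0,0,-0.06,0],[0,0,-0.14,0],[0,0,-0.178,0]]' >/dev/null; python3 -m crank '[[-0.4531,-0.4254,0,0],[-0.4531,-0.4254,0,0],[-0.4531,-0.4254,0,0],[-0.4531,-0.4254,0,0],[-0.4531,-0.4254,0,0],[-0.4531,-0.4254,0,0],[-0.4531,-0.4254,0,0],[-0.4531,-0.4254,0,0],[-0.4531,-0.4254,0,0]]' >/dev/null
python3 look3.py .6252 .0145 2.4
python3 -c "
from h import *
f=grab_frame('scene');g=grab_frame('top'); r=rect(g,.018,(.61,0.015),(.05,.07))
o=np.zeros((400,800,3),np.uint8); o[:,:400]=cv2.resize(f['img'][190:250,310:370],(400,400),interpolation=2); o[:286,400:]=cv2.resize(r,(400,286))
cv2.imwrite('pics/l4.png',o[:,:,::-1])"
```

```text
cost 0.0429 tile [0.6285 0.0131] -0.36 gap frame mm [  4.  -10.5] deg -2.74
```

View pics/l4.png

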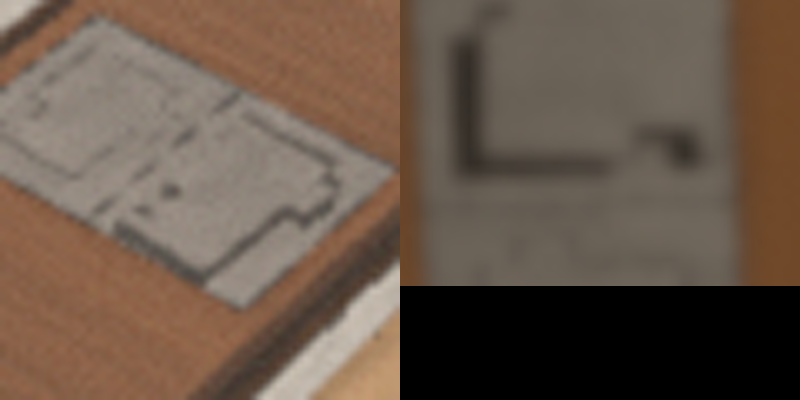

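The leading end (+y, left in the top view) has a strip about 8 mm wide, and the −x side also shows a clear strip. I'll measure the strip widths at several places to get the shift and the angle.

```bash
cat > strip.py <<'E'
from h import *
f=grab_frame("top"); a=np.radians(2.38); g=np.array([.6241,.0235]); R=np.array([[np.cos(a),-np.sin(a)],[np.sin(a),np.cos(a)]])
def prof(xs,ys):
    X,Y=np.meshgrid(xs/1e3,ys/1e3,indexing='ij'); W=np.stack([X,Y],-1)@R.T+g
    u,v=project(f,np.concatenate([W,np.full(X.shape+(1,),.018)],-1)); return cv2.remap(f["img"],u.astype(np.float32),v.astype(np.float32),1).mean(2)
def width(v,s,dark=40.):
    b=np.interp(np.arange(len(v)),[0,len(v)-1],[v[0],v[-1]]); w=np.clip(b-v,0,None); return round(float((w/(b-dark)).sum()),1),round(float((s*w).sum()/max(w.sum(),1e-6)),1)
xs=np.arange(-34,-6,1.);
for y in (0,8,16,24,32): print('-x strip at y',y,width(prof(xs,np.arange(y-3,y+3.)).mean(1),xs))
ys=np.arange(24,54,1.)
for x in (-12,-4,4,12,18): print('+y strip at x',x,width(prof(np.arange(x-3,x+3.),ys).mean(0),ys))
E
python3 strip.py
```

```text
-x strip at y 0 (4.4, -21.8)
-x strip at y 8 (4.8, -21.4)
-x strip at y 16 (5.1, -21.2)
-x strip at y 24 (5.3, -20.8)
-x strip at y 32 (5.9, -20.0)
+y strip at x -12 (8.5, 38.0)
+y strip at x -4 (8.7, 37.9)
+y strip at x 4 (8.8, 37.7)
+y strip at x 12 (9.0, 37.4)
+y strip at x 18 (8.9, 37.2)
```

```bash
python3 go.py .6265 .0150 .25 90.6;  python3 go.py .6265 .0150 .221 90.6; python3 go.py .6243 .0170 .221 92.2; python3 go.py .6240 .0240 .221 92.2
```

```text
[0.4539, 0.4306, 0.12, 0.0044]
[0.0, 0.0, 0.058, 0.0]
[0.0041, -0.0044, 0.0, -0.0044]
[0.014, -0.0, 0.0, -0.0]
```

```bash
python3 -m crank '[[0.4539,0.4306,0.05,0.0044],[0.4539,0.4306,0.05,0.0044],[0.4539,0.4306,0.05,0.0044],[0.4539,0.4306,0.05,0.0044],[0.4539,0.4306,0.05,0.0044],[0.4539,0.4306,0.05,0.0044],[0.4539,0.4306,0.05,0.0044],[0.4539,0.4306,0.05,0.0044],[0.4539,0.4306,0.12,0.0044],[0.4539,0.4306,0.12,0.0044],[0.4539,0.4306,0.12,0.0044]]' >/dev/null
python3 -m crank '[[0,0,0.02,0],[0,0,0.036,0],[0,0,0.046,0],[0,0,0.052,0],[0,0,0.058,0],[0,0,0.058,0]]'
python3 -m crank '[[0.0014,-0.0015,0,-0.0015],[0.0028,-0.003,0,-0.003],[0.0041,-0.0044,0,-0.0044],[0.0041,-0.0044,0,-0.0044]]'
python3 -m crank '[[0.002,0,0,0],[0.004,0,0,0],[0.006,0,0,0],[0.008,0,0,0],[0.01,0,0,0],[0.01,0,0,0]]'
python3 -m crank '[[0.002,0,0,0],[0.004,0,0,0],[0.004,0,0,0]]'
```

```text
time: 27.53
tool_pos: [0.627, 0.0142, 0.2257]
ee_rot: [179.7, 0.0, 90.5]
force: [-3.8, -0.1, 13.4]
gripper_width: 0.0143
gripper_force: 6.5
time: 27.87
tool_pos: [0.6256, 0.0156, 0.2257]
ee_rot: [179.4, 0.1, 92.1]
force: [-0.1, -1.6, 9.7]
gripper_width: 0.0142
gripper_force: 4.9
time: 28.37
tool_pos: [0.6254, 0.0204, 0.2256]
ee_rot: [179.5, 0.2, 92.1]
force: [0.6, -1.5, 10.1]
gripper_width: 0.014
gripper_force: 5.0
time: 28.62
tool_pos: [0.6253, 0.0224, 0.2256]
ee_rot: [179.5, 0.2, 92.1]
force: [-0.6, -2.2, 9.4]
gripper_width: 0.0141
gripper_force: 4.9
```

```bash
python3 -m crank '[[0.001,0,0,0],[0.002,0,0,0],[0.002,0,0,0]]'; python3 -m crank '[[0.001,0,0,0],[0.002,0,0,0],[0.002,0,0,0]]'
```

```text
time: 28.87
tool_pos: [0.6247, 0.0238, 0.2242]
ee_rot: [179.6, 0.0, 92.1]
force: [-0.3, -0.5, 0.3]
gripper_width: 0.0143
gripper_force: 0.0
time: 29.12
tool_pos: [0.6243, 0.0249, 0.2229]
ee_rot: [179.8, 0.1, 92.1]
force: [0.1, -2.3, 7.3]
gripper_width: 0.0144
gripper_force: 3.5
```

It has dropped partway, as tile b did. I'll press slightly deeper and drag toward −x again.

```bash
python3 -m crank '[[-0.001,0,0.003,0],[-0.002,-0.002,0.003,0],[-0.002,-0.004,0.003,0],[-0.002,-0.006,0.003,0],[-0.002,-0.006,0.003,0]]'; python3 -m crank '[[0,-0.002,0,0],[0,-0.004,0,0],[0,-0.004,0,0]]'
```

```text
time: 29.53
tool_pos: [0.6219, 0.0244, 0.2226]
ee_rot: [179.6, 0.0, 92.1]
force: [-0.2, 0.0, 8.9]
gripper_width: 0.0142
gripper_force: 4.4
time: 29.78
tool_pos: [0.6194, 0.0243, 0.2213]
ee_rot: [179.7, 0.0, 92.1]
force: [1.0, -0.4, -0.1]
gripper_width: 0.0142
gripper_force: 0.0
```

Force has gone to zero, so I'll press down to test the seating.

```bash
python3 -m crank '[[0,0,0.004,0],[0,0,0.008,0],[0,0,0.01,0],[0,0,0.01,0]]'; echo "[0.619,0.025,0.2145,92.2]">cmd.json; python3 go.py .619 .025 .31 92.2;python3 go.py .42 -.22 .31 92.2
```

```text
time: 30.12
tool_pos: [0.6192, 0.0244, 0.2176]
ee_rot: [179.8, 0.0, 92.2]
force: [-3.6, 0.3, 14.2]
gripper_width: 0.0146
gripper_force: 7.3
[0.0, 0.0, -0.191, -0.0]
[-0.4744, -0.4165, 0.0, -0.0]
```

Contact is at 0.2176, the same as the seated tile b. I'll retract and check.

```bash
python3 -m crank '[[0,0,-0.06,0],[0,0,-0.14,0],[0,0,-0.191,0]]' >/dev/null; python3 -m crank '[[-0.4744,-0.4165,0,0],[-0.4744,-0.4165,0,0],[-0.4744,-0.4165,0,0],[-0.4744,-0.4165,0,0],[-0.4744,-0.4165,0,0],[-0.4744,-0.4165,0,0],[-0.4744,-0.4165,0,0],[-0.4744,-0.4165,0,0],[-0.4744,-0.4165,0,0]]'
python3 -c "
from h import *
f=grab_frame('scene');g=grab_frame('top')
a=cv2.resize(f['img'][175:255,270:370],(500,400),interpolation=2);b=cv2.resize(g['img'][165:225,310:360],(300,360),interpolation=2)
o=np.zeros((400,800,3),np.uint8);o[:,:500]=a;o[:360,500:]=b
cv2.imwrite('pics/s5.png',o[:,:,::-1])"
```

```text
time: 31.12
tool_pos: [0.4169, -0.223, 0.3085]
ee_rot: [-179.8, 0.0, 91.8]
force: [0.4, 0.5, -0.1]
gripper_width: 0.0139
gripper_force: 0.0
```

View pics/s5.png

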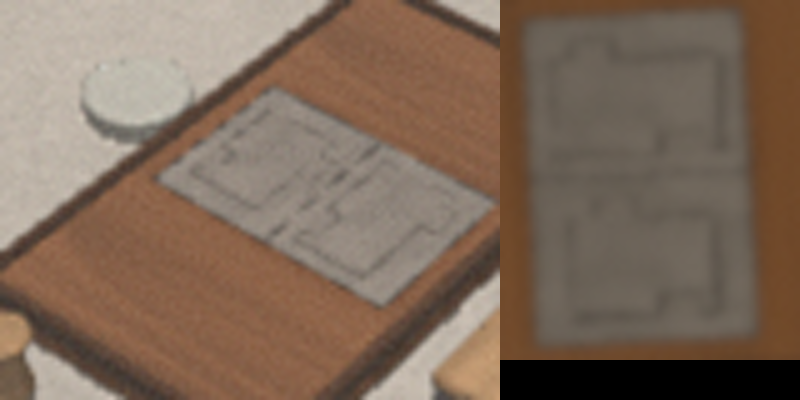

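Both tiles are flush with thin, even seams: far tile at (635,100), near tile at (645,260). The arm is clear of everything, so I'm handing it in.

```bash
python3 -c "
from plant import *
print(sign_off())"
```

```text
the job is handed in; nothing more can be done
None
```

Both grey tiles lie flush in their own gaps, going by the final pictures and press checks. The arm is clear, the bystanders were never touched, and I handed the job in at about 31 s; no verdict came back.

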